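Close the scrap chute: key the cover to its pin and press it home

ROBOT

A 6-joint arm with a two-finger parallel gripper is mounted at the origin on the work surface. World frame = base frame: x ahead of the robot, y to its left, z up, the work surface at z = 0. Lengths are in m, angles in degrees, forces in N, time in s.
With the tool pointing down it reaches from about 0.375 to 0.9 m from the base axis. Payload 3.1 kg.
Tool frame: the origin (TCP) lies on the centre line of the jaws, within the pads' length; the fingertips stand 11 mm ahead of it and the grasp point (between the pads) lies 8 mm behind it; z points along the fingers, y is the line along which they close (so a half turn about z gives the same grasp; the last joint's range is limited). The gripper opens to 87 mm and grips with 3 to 60 N. Pads are 19 mm wide; open, the fingers measure 117 mm over their backs; the gripper's body (75 mm by 190 mm) begins 51 mm behind the grasp point.
Start: joints at [59.33, 30.224, 82.088, -0, 67.689, -10.227], TCP at [0.218, 0.586, 0.234] pointing down, gripper open.
Joint ranges: [-176.69, 176.69], [-43.24, 126.21], [12.49, 139.97], [-82, 262], [0, 151.66], [-163.58, 163.58]. Speed limits (degrees/s): [159.86, 159.86, 180, 180, 180, 180].

INTERFACE

Orientations are given as a 3x3 rotation matrix whose columns are the frame's x, y, z axes.
In Python, from rig import * gives the robot as it stands.
- The arm moves only by the shell command python3 -m inch 'ROWS'. ROWS is JSON, a list of rows, each an object of numbers: "gripper": the opening in per cent of the stroke, from 0 (shut) to 100 (fully open); "dx", "dy", "dz": the shift along the tool's x, y, z in mm; "turn": the turn about the tool's z in rad. A call has 1 to 12 rows; each row is the pose to reach, as a shift and turn from the pose commanded when the call began, along the tool's axes at that moment; what a row does not reach only later rows make up. A row lasts 1/10 s, in which the tool goes at most 50 mm and 8.59 degrees, less where a joint would pass 70% of its speed; a pose out of reach is approached as far as the arm can. A call with a gripper value outside its range is refused whole. The fingers move at their own pace and stop on an object; the grip force is fixed at half the most. Time passes only in rows, so rows that repeat a pose let the fingers close. It gives the time, the measured TCP pose, the force and the opening at its end, in the units of the state.
- read_state(): the state, without advancing time (a new reading comes with each control period).
- capture(name): name is "scene" or "top" or "wrist"; returns the picture (384x512x3 uint8, red, green, blue); there is no depth.
- get_calibration(name): a dict with "camera_matrix" (3x3 intrinsics, pixels), "world_to_cam" (4x4, takes a point from world to camera coordinates); the wrist camera has in their place "T_tool_cam" (4x4, takes a point from camera to tool coordinates, whose origin is the TCP and whose axes are the flange's). Camera axes: x right, y down, z forward; pixel columns grow to the right and rows downward; lengths in m; the calibration is good to about 2 mm. A picture is of the moment at which its call begins: read the wrist's pose just before it. get_calibration takes no time and is no camera call.
- hand_in(): hands the job in, once; it reports no verdict.
Trained networks look in the newest picture that a camera, given by its name, has taken for a name from the list of things; names that differ only in an ending like _2 or _b are one class to them, and where a whole thing is asked for, a point or a joint stands for the part that bears it (a point fixed in the world has none). Each returns a list of dicts, best first, with "score" (0 to 1); they miss things now and then, are a little off and sometimes report something else, mostly with a low value. They report only what shows in the picture. A call takes as long as a camera call. They do not tell look-alikes from the thing itself.
- recognise(camera, query): "extent" ([centre column, centre row, width, height] in pixels, round what is visible of it).
The state is a dict: "time_s": time; "joint_positions": joint angles; "qvel": joint speeds; "tau": joint torques, N m; "position": TCP position; "tcp_rot": TCP orientation; "force": force on the tool from outside, world axes, zero at the start; "moment": the same for the moment, N m; "opening": opening from 0.0 (shut) to 1.0 (fully open).
Only numpy, scipy, OpenCV 4.12 (cv2) and the standard library are available. Lean on these libraries where they do the work, as an engineer would, in place of code of your own. Each camera call takes 0.05 s, during which the arm holds its last target. There are 200 camera calls.

TASK

Close the scrap chute in the worktop: push the upright rib of the round steel cover sideways with a fingertip to turn the cover until the notch in its edge stands over the flange's locating pin, then press the cover down until it sits fully home and level on the flange. Turn and press it only, never lift it off, and leave the jar, ramekin and spoon where they are.

Things in the scene. Friction and masses are not known exactly. Their poses are not given: they have to be found in the camera images.
- chute: fixed aluminium flange of the scrap chute, a ring 190 mm across and 24 mm high on the worktop. Origin: its centre, on the worktop; z up; its x axis points from the centre towards the locating pin. Its central bore (30 mm, under the cover) keeps the cover centred, with 1 mm of play, while it turns
- pin (a point): locating pin of the flange: dark level steel pin 8 mm thick, running radially from 58 to 88 mm from the flange's centre, ending outside the cover's edge in a small dark block (10 x 16 mm, 83 to 93 mm from the centre, top 35 mm above the worktop) that always shows. This point: top of the pin, 64 mm from the centre, 29.5 mm above the worktop; axes as the flange
- cover: loose round steel cover, 0.3 to 0.5 kg, 140 mm across, 8 mm thick (middle 114 mm: 9 mm), lying level on the raised seal at the start, turned wrong; a light sideways push on its rib turns it either way about the vertical. A spigot under it stays in the bore. Origin: centre of the plate's underside, 30.5 mm above the worktop at the start, 24 mm when fully home. z up; x points to the notch
- notch (a point): the notch in the cover's edge, 16 mm wide (4 mm free on either side of the pin), cut through from 57 mm radius to the edge. This point: centre of the notch, 64 mm from the cover's centre, half-way through the plate (4 mm above its underside)
- rib (a point): upright finger rib on top of the cover, on the side opposite the notch: 40 mm long radially (24 to 64 mm from the cover's centre), 8 mm thick, its top 28 mm above the cover's underside (20 mm above the plate). This point: its middle, 44 mm from the cover's centre, 18 mm above the underside; the cover's middle is free of it for pressing
- seal (a joint): travel of the black rubber seal ring under the cover: 0 m raised (start), 0.0065 m pressed flush with the flange. It needs about 10 N in all to go down (the cover's own 3 to 5 N does not move it) and stays where it is pressed. Off the notch the pin holds its side of the cover up, so that it cannot sit home
- spice_jar: bystander: small jar with steel lid, 54 mm across, 85 mm high; origin at the centre of its underside
- ramekin: bystander: white ramekin, 80 mm across, 45 mm high; origin at the centre of its underside
- spoon: bystander: steel spoon with a wooden handle, lying on the worktop, 200 mm long, along its x axis; origin near its middle
Things that resemble listed ones, but are neither listed nor needed, are in the scene too. What is shaped like the cover but orange is not meant. What is shaped like the chute but purple is not meant.

How it is judged (in metres and radians):
At the end, for the whole second after the job is handed in: the notch lies around the pin (centres within 7 mm seen from above), the cover's underside is less than 1.5 mm above the flange (24 mm up), level within 0.02 rad and at rest, the seal pressed down by more than 5.2 mm (horizontal distance between notch and pin below 0.007 m and height (world z) of cover below 0.0255 m and value of joint seal above 0.0052 m and angle between cover's own z axis and vertical below 0.02 rad and linear speed of cover below 0.01 m/s); the robot touches nothing.
It fails at once if the cover is lifted (its centre more than 10 mm above its start) (height (world z) of cover above 0.0405 m).
It fails at once if the cover is tipped by more than 0.2 rad (angle between cover's own z axis and vertical above 0.2 rad).
It fails at once if the spice jar is moved by more than 25 mm (distance of spice_jar from where it was at the start of the episode above 0.025 m).
It fails at once if the ramekin is moved by more than 25 mm (distance of ramekin from where it was at the start of the episode above 0.025 m).
It fails at once if the spoon is moved by more than 25 mm (distance of spoon from where it was at the start of the episode above 0.025 m).
It also fails if it takes over 64 s, if anything falls off the work surface, if the arm or the gripper's body presses on something with over 40 N, if the wrist force passes 120 N, or if a joint passes its speed limit or range.

## Working session

There is one attempt and no reset: what is moved stays moved. The work goes in short steps, Python scripts to look and compute and a shell command to move; the robot and the scene stay as the last step left them, time stands still between calls to the robot, and variables do not carry over. Pictures are saved under pics/ and viewed, on a budget of 10 in all, crops included, one or two more only if the job needs it, and the job is handed in when it is done.

```bash
mkdir -p pics; ls; python3 - <<'E'
from rig import *
import cv2,numpy as np
for n in("scene","top"):
    im=capture(n); cv2.imwrite(f"pics/{n}0.png",im[:,:,::-1])
    for q in("cover","chute","notch","rib","pin"):
        try: print(n,q,[( [round(v) for v in d["extent"]],round(d["score"],2)) for d in recognise(n,q)[:3]])
        except Exception as e: print(n,q,e)
    c=get_calibration(n); print(np.round(c["camera_matrix"],1).tolist(),np.round(c["world_to_cam"],3).tolist())
s=read_state(); print(s["time_s"],s["position"],np.round(s["tcp_rot"],3).tolist(),s["force"])
E
```

```text
pics
scene cover [([231, 176, 55, 37], 0.92), ([305, 211, 55, 47], 0.65), ([354, 280, 31, 40], 0.37)]
scene chute [([232, 180, 67, 55], 0.72), ([273, 124, 60, 49], 0.64)]
scene notch [([232, 174, 53, 40], 0.62), ([305, 213, 57, 48], 0.59)]
scene rib [([306, 212, 58, 47], 0.9), ([232, 173, 46, 38], 0.63)]
scene pin [([231, 181, 69, 51], 0.74), ([275, 126, 60, 44], 0.55)]
[[497.0, 0.0, 251.8], [0.0, 497.0, 187.0], [0.0, 0.0, 1.0]] [[-0.719, 0.695, 0.012, 0.417], [0.51, 0.539, -0.671, -0.252], [-0.473, -0.476, -0.742, 1.612], [0.0, 0.0, 0.0, 1.0]]
top cover [([203, 203, 50, 53], 0.66), ([286, 184, 53, 54], 0.61)]
top chute [([284, 183, 70, 69], 0.87), ([314, 275, 66, 69], 0.67), ([271, 99, 20, 66], 0.59)]
top notch [([284, 183, 50, 53], 0.96), ([204, 207, 51, 53], 0.91)]
top rib [([203, 205, 52, 54], 0.66), ([286, 183, 54, 52], 0.56)]
top pin [([284, 183, 68, 70], 0.95), ([316, 276, 77, 71], 0.7)]
[[363.0, 0.0, 251.6], [0.0, 363.0, 188.5], [0.0, 0.0, 1.0]] [[-0.012, -1.0, 0.02, 0.003], [-0.997, 0.01, -0.076, 0.553], [0.076, -0.02, -0.997, 0.989], [0.0, 0.0, 0.0, 1.0]]
0.6 [0.21826071 0.58563427 0.23356825] [[-0.937, 0.349, 0.0], [0.349, 0.937, 0.0], [-0.0, 0.0, -1.0]] [-0.26900406 -0.11063022  0.00642554]
```

```bash
python3 - <<'E'
import cv2,numpy as np
a=cv2.imread("pics/top0.png"); b=cv2.imread("pics/scene0.png")
A=cv2.resize(a[130:240,150:350],None,fx=4,fy=4,interpolation=cv2.INTER_CUBIC)[:, :800]
cv2.imwrite("pics/topcrop.png",A)
E
```

```text
(no output)
```

View pics/top0.png

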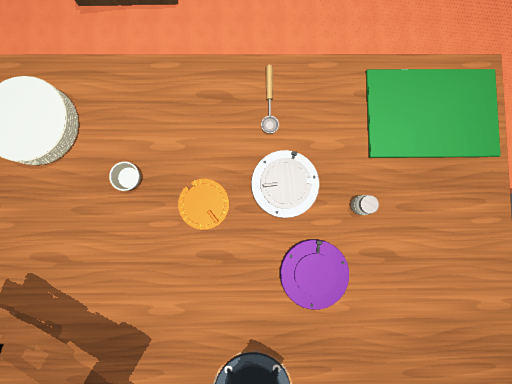

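View pics/topcrop.png

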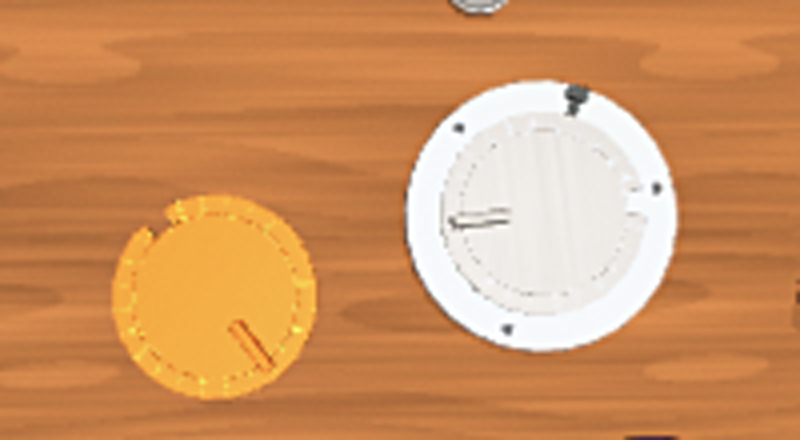

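Candidates are the orange cover at (204,204), the purple flange at (315,274) and the steel cover on the aluminium flange at (285,184). By the description I choose (285,184). In the crop, its pin block is at about (294,154), the rib at (270,185) on the left and the notch at (309,181) on the right. The cover has to turn counter-clockwise by roughly 75°.

```bash
cat >h.py <<'E'
from rig import *
import cv2,numpy as np
def back(K,T,uv,z):
    d=T[:3,:3].T@np.linalg.inv(K)@np.r_[uv,1]; o=-T[:3,:3].T@T[:3,3]
    return (o+d*(z-o[2])/d[2])[:2]
def cal(n):
    c=get_calibration(n); K=np.array(c["camera_matrix"])
    if n!="wrist": return K,np.array(c["world_to_cam"])
    s=read_state(); M=np.eye(4); M[:3,:3]=s["tcp_rot"]; M[:3,3]=s["position"]
    return K,np.linalg.inv(M@np.array(c["T_tool_cam"]))
def totool(p):  # world point -> tool-axis shift mm
    s=read_state(); return np.round(1000*np.array(s["tcp_rot"]).T@(np.array(p)-s["position"]),1)
az=lambda v:np.degrees(np.arctan2(v[1],v[0]))
E
python3 - <<'E'
from h import *
K,T=cal("top")
c=back(K,T,(285.25,184),.024);p=back(K,T,(294.2,154.3),.035);r=back(K,T,(270,184.6),.0585);n=back(K,T,(309.5,181.5),.0385)
print(c,p,r,n,az(p-c),az(r-c),az(n-c),[np.linalg.norm(v-c) for v in(p,r,n)])
print(totool([*c,.234]),get_calibration("wrist")["T_tool_cam"])
E
```

```text
[ 0.56429422 -0.09669361] [ 0.64567895 -0.12183161] [ 0.56006589 -0.05171559] [ 0.56925742 -0.16192633] -17.164797874489977 95.37052216114456 -85.64905837003847 [np.float64(0.08517859915795707), np.float64(0.04517633315367727), np.float64(0.06542125559338884)]
[-5.626e+02 -5.185e+02 -4.000e-01] [[-9.11091713e-05 -9.65538808e-01 -2.60259107e-01  7.14747523e-02]
 [ 9.99999984e-01 -4.78321101e-05 -1.72618018e-04  8.91427209e-05]
 [ 1.54220653e-04 -2.60259118e-01  9.65538796e-01 -1.51476390e-01]
 [ 0.00000000e+00  0.00000000e+00  0.00000000e+00  1.00000000e+00]]
```

```bash
python3 -m inch '[{"dx":-20,"dy":-18,"turn":0.04,"gripper":0},{"dx":-50,"dy":-45,"turn":0.1,"gripper":0},{"dx":-75,"dy":-70,"turn":0.15,"gripper":0},{"dx":-100,"dy":-93,"turn":0.2,"gripper":0},{"dx":-125,"dy":-116,"turn":0.25,"gripper":0},{"dx":-150,"dy":-140,"turn":0.3,"gripper":0},{"dx":-175,"dy":-162,"turn":0.36,"gripper":0},{"dx":-200,"dy":-185,"turn":0.42,"gripper":0},{"dx":-225,"dy":-208,"turn":0.48,"gripper":0},{"dx":-250,"dy":-230,"turn":0.54,"gripper":0},{"dx":-270,"dy":-250,"turn":0.6,"gripper":0},{"dx":-280,"dy":-260,"turn":0.65,"gripper":0}]'
python3 -c "
from h import *
print(totool([.564,-.097,.234]),np.round(read_state()['tcp_rot'],3).tolist())"
```

```text
[-5.624e+02 -5.189e+02 -4.000e-01] [[-0.937, 0.349, 0.0], [0.349, 0.937, 0.0], [-0.0, 0.0, -1.0]]invalid input
```

```bash
python3 -m inch '[{"dx":-20,"dy":-18,"dz":0,"turn":0.04,"gripper":0},{"dx":-50,"dy":-45,"dz":0,"turn":0.1,"gripper":0},{"dx":-75,"dy":-70,"dz":0,"turn":0.15,"gripper":0},{"dx":-100,"dy":-93,"dz":0,"turn":0.2,"gripper":0},{"dx":-125,"dy":-116,"dz":0,"turn":0.25,"gripper":0},{"dx":-150,"dy":-140,"dz":0,"turn":0.3,"gripper":0},{"dx":-175,"dy":-162,"dz":0,"turn":0.36,"gripper":0},{"dx":-200,"dy":-185,"dz":0,"turn":0.42,"gripper":0},{"dx":-225,"dy":-208,"dz":0,"turn":0.48,"gripper":0},{"dx":-250,"dy":-230,"dz":0,"turn":0.54,"gripper":0},{"dx":-270,"dy":-250,"dz":0,"turn":0.6,"gripper":0},{"dx":-280,"dy":-260,"dz":0,"turn":0.65,"gripper":0}]'
python3 -c "
from h import *
print(totool([.564,-.097,.234]),np.round(read_state()['tcp_rot'],3).tolist())"
```

```text
time_s: 1.8
position: [0.3909, 0.2424, 0.2338]
tcp_rot: [[-0.531, 0.847, 0.001], [0.847, 0.531, -0.0], [-0.001, 0.001, -1.0]]
force: [-0.3, 0.5, 0.4]
opening: 0.033
[-3.795e+02 -3.350e+01  1.000e-01] [[-0.531, 0.847, 0.001], [0.847, 0.531, -0.0], [-0.001, 0.001, -1.0]]
```

```bash
python3 -m inch '[{"dx":-25,"dy":-2,"dz":0,"turn":0.04,"gripper":0},{"dx":-60,"dy":-5,"dz":0,"turn":0.1,"gripper":0},{"dx":-100,"dy":-9,"dz":0,"turn":0.15,"gripper":0},{"dx":-140,"dy":-12,"dz":0,"turn":0.2,"gripper":0},{"dx":-180,"dy":-16,"dz":0,"turn":0.25,"gripper":0},{"dx":-220,"dy":-19,"dz":0,"turn":0.3,"gripper":0},{"dx":-260,"dy":-23,"dz":0,"turn":0.35,"gripper":0},{"dx":-300,"dy":-26,"dz":0,"turn":0.4,"gripper":0},{"dx":-335,"dy":-30,"dz":0,"turn":0.44,"gripper":0},{"dx":-365,"dy":-32,"dz":0,"turn":0.47,"gripper":0},{"dx":-380,"dy":-33,"dz":0,"turn":0.47,"gripper":0},{"dx":-380,"dy":-33,"dz":0,"turn":0.47,"gripper":0}]'
python3 - <<'E'
from h import *
K,T=cal("wrist"); im=capture("wrist"); np.savez("w1.npz",K=K,T=T)
cv2.imwrite("pics/w1.png",im[:,:,::-1])
for q in("cover","chute","notch","rib"): print(q,[( [round(v) for v in d["extent"]],round(d["score"],2)) for d in recognise("wrist",q)[:2]])
E
```

```text
time_s: 3.0
position: [0.5659, -0.0961, 0.2335]
tcp_rot: [[-0.092, 0.996, 0.001], [0.996, 0.092, -0.0], [-0.0, 0.001, -1.0]]
force: [0.4, 1.5, -0.7]
opening: 0.008
cover [([231, 15, 102, 27], 0.73), ([261, 169, 124, 112], 0.63)]
chute [([262, 160, 157, 136], 0.93), ([69, 212, 138, 148], 0.6)]
notch [([261, 171, 120, 114], 0.66), ([232, 16, 108, 32], 0.62)]
rib [([263, 170, 123, 117], 0.81), ([260, 160, 157, 135], 0.54)]
```

View pics/w1.png

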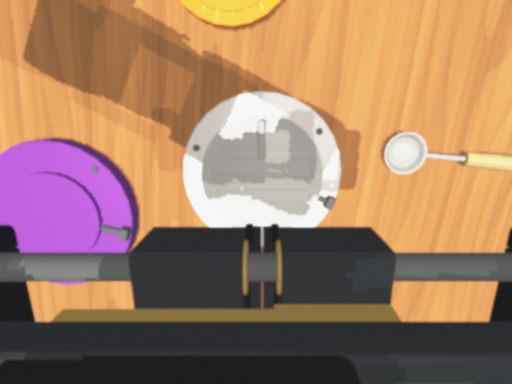

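The wrist picture shows the aluminium flange spanning columns 183–341 with its top at row 91. The pin block is at (327,202) and the rib at (261,122–157). The orange cover at (232,10) and the purple flange at (65,212) are clearly separate.

```bash
python3 - <<'E'
from h import *
d=np.load("w1.npz");K,T=d["K"],d["T"]
B=lambda u,v,z:back(K,T,(u,v),z)
t,l,r=B(262,91,.024),B(183,166,.024),B(341,166,.024)
print(t,l,r); c=np.array([(l[0]+r[0])/2,t[1]-.095]); print("c",c)
p=B(327,202,.035); ri=B(261.5,121,.0585); r2=B(261.5,156,.0585)
print(p,az(p-c),np.linalg.norm(p-c),ri,r2,az((ri+r2)/2-c),ri-c,r2-c)
im=cv2.imread("pics/w1.png"); cv2.imwrite("pics/w1c.png",cv2.resize(im[85:235,170:355],None,fx=4,fy=4,interpolation=cv2.INTER_CUBIC))
E
```

```text
[ 0.55728096 -0.00240119] [ 0.47165127 -0.09522395] [ 0.65855591 -0.0779489 ]
c [ 0.56510359 -0.09740119]
[ 0.64582723 -0.12064017] -16.06022009715081 0.08400211942232345 [ 0.5596387  -0.03394075] [ 0.56297161 -0.07004506] 94.78170371117072 [-0.00546489  0.06346044] [-0.00213199  0.02735613]
```

View pics/w1c.png

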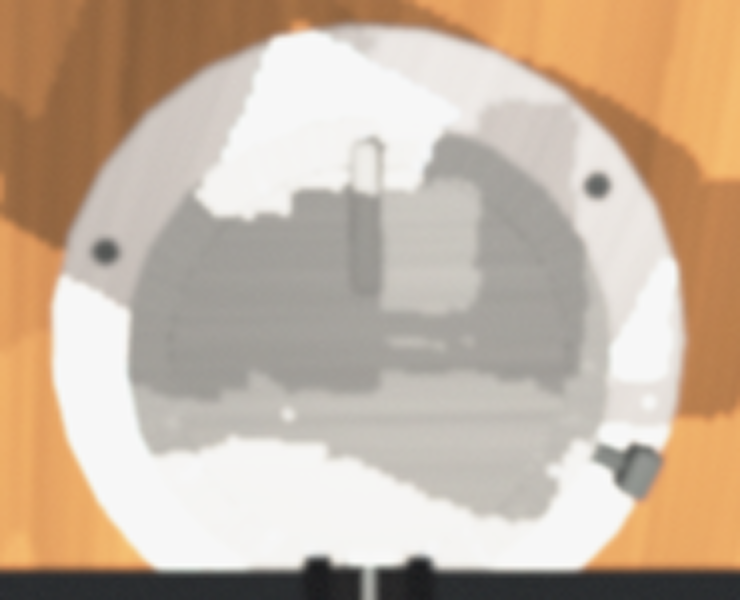

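```bash
python3 -m inch '[{"dx":20,"dy":15,"dz":10,"turn":0,"gripper":0},{"dx":45,"dy":33,"dz":30,"turn":0,"gripper":0},{"dx":45,"dy":33,"dz":60,"turn":0,"gripper":0},{"dx":45,"dy":33,"dz":90,"turn":0,"gripper":0},{"dx":45,"dy":33,"dz":120,"turn":0,"gripper":0},{"dx":45,"dy":33,"dz":145,"turn":0,"gripper":0},{"dx":45,"dy":33,"dz":160,"turn":0,"gripper":0},{"dx":45,"dy":33,"dz":170,"turn":0,"gripper":0},{"dx":45,"dy":33,"dz":175,"turn":0,"gripper":0},{"dx":45,"dy":33,"dz":177,"turn":0,"gripper":0},{"dx":45,"dy":33,"dz":177,"turn":0,"gripper":0}]'
python3 - <<'E'
from h import *
s=read_state();R=s["tcp_rot"];c=np.array([.5645,-.097]);p=s["position"][:2]-c
print(R[:2,:2].T@p*1000,az(R[:2,0]))
# arc: finger frame rotates by a about c, after closing tangential gap to -19
R2=R[:2,:2]; p0=R2.T@p*1000
for a in list(range(0,71,7))+[68.4]:
    th=np.radians(a);Q=np.array([[np.cos(th),-np.sin(th)],[np.sin(th),np.cos(th)]])
    w=Q@(R2@np.array([46,19.]))   # tool coords (x radial, y tangential+)
    print(a,np.round(R2.T@w-p0,1),round(-th,3))
E
```

```text
time_s: 4.35
position: [0.5942, -0.0468, 0.0572]
tcp_rot: [[-0.094, 0.996, 0.001], [0.996, 0.094, -0.0], [-0.0, 0.001, -1.0]]
force: [0.0, 0.2, 0.4]
opening: 0.002
[47.18305666 34.31109572] 95.38746558499803
0 [ -1.2 -15.3] -0.0
7 [  0.8 -21.1] -0.122
14 [  2. -27.] -0.244
21 [  2.6 -33.1] -0.367
28 [  2.4 -39.1] -0.489
35 [  1.4 -45.1] -0.611
42 [ -0.3 -51. ] -0.733
49 [ -2.7 -56.6] -0.855
56 [ -5.7 -61.8] -0.977
63 [ -9.4 -66.7] -1.1
70 [-13.6 -71. ] -1.222
68.4 [-12.6 -70.1] -1.194
```

```bash
python3 -m inch '[{"dx":0,"dy":-5,"dz":0,"turn":0,"gripper":0},{"dx":-1,"dy":-10,"dz":0,"turn":0,"gripper":0},{"dx":-1,"dy":-13,"dz":0,"turn":0,"gripper":0},{"dx":-1,"dy":-15,"dz":0,"turn":0,"gripper":0},{"dx":0,"dy":-18,"dz":0,"turn":-0.06,"gripper":0},{"dx":1,"dy":-21,"dz":0,"turn":-0.12,"gripper":0},{"dx":1.5,"dy":-24,"dz":0,"turn":-0.18,"gripper":0},{"dx":2,"dy":-27,"dz":0,"turn":-0.244,"gripper":0},{"dx":2.3,"dy":-30,"dz":0,"turn":-0.305,"gripper":0},{"dx":2.6,"dy":-33,"dz":0,"turn":-0.367,"gripper":0},{"dx":2.5,"dy":-36,"dz":0,"turn":-0.43,"gripper":0},{"dx":2.4,"dy":-39,"dz":0,"turn":-0.489,"gripper":0}]'
cat >look.py <<'E'
import sys
from h import *
tag=sys.argv[1]
im=capture("top"); sc=capture("scene")
a=cv2.resize(im[135:235,235:335],(400,400),interpolation=cv2.INTER_CUBIC)
b=cv2.resize(sc[130:230,180:280],(400,400),interpolation=cv2.INTER_CUBIC)
cv2.imwrite(f"pics/{tag}.png",np.hstack([a,b])[:,:,::-1])
E
python3 look.py p1
```

```text
time_s: 5.55
position: [0.5558, -0.0479, 0.0569]
tcp_rot: [[-0.552, 0.834, 0.003], [0.834, 0.552, -0.0], [-0.002, 0.003, -1.0]]
force: [1.9, 0.9, -1.3]
opening: 0.005
```

View pics/p1.png

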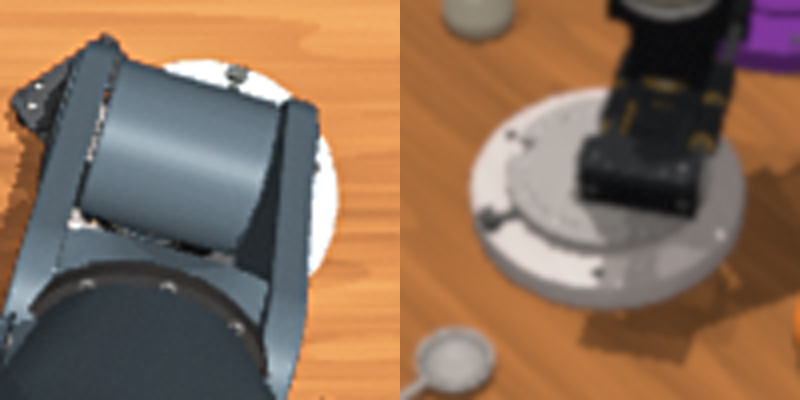

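The arm hides the top view. The scene view shows the fingers on the cover, with the pin block at (488,218) in the right half still away from the notch. A reaction of about 2 N confirms contact with the rib.

```bash
cat >arc.py <<'E'
import sys
from h import *
s=read_state();R2=s["tcp_rot"][:2,:2];c=np.array([.5645,-.097]);p=s["position"][:2]-c;p0=R2.T@p*1000
print(p0,az(R2[:,0]))
for a in map(float,sys.argv[1:]):
    th=np.radians(a);Q=np.array([[np.cos(th),-np.sin(th)],[np.sin(th),np.cos(th)]])
    print(a,np.round(R2.T@(Q@(R2@np.array([46,19.])))-p0,1),round(-th,3))
E
python3 arc.py 3.5 7 10.5 14 17.5 21 24.5 28 31.5 34 37 40
```

```text
[46.01724912 19.1160725 ] 123.37645315112819
3.5 [ 1.1 -3. ] -0.061
7.0 [ 2.  -5.9] -0.122
10.5 [ 2.7 -8.8] -0.183
14.0 [  3.2 -11.8] -0.244
17.5 [  3.6 -14.8] -0.305
21.0 [  3.7 -17.9] -0.367
24.5 [  3.7 -20.9] -0.428
28.0 [  3.5 -23.9] -0.489
31.5 [  3.1 -27. ] -0.55
34.0 [  2.7 -29.1] -0.593
37.0 [  2.2 -31.6] -0.646
40.0 [  1.4 -34.1] -0.698
```

```bash
python3 -m inch '[{"dx":1.1,"dy":-3,"dz":0,"turn":-0.061,"gripper":0},{"dx":2,"dy":-6,"dz":0,"turn":-0.122,"gripper":0},{"dx":2.7,"dy":-9,"dz":0,"turn":-0.183,"gripper":0},{"dx":3.2,"dy":-12,"dz":0,"turn":-0.244,"gripper":0},{"dx":3.6,"dy":-15,"dz":0,"turn":-0.305,"gripper":0},{"dx":3.7,"dy":-18,"dz":0,"turn":-0.367,"gripper":0},{"dx":3.7,"dy":-21,"dz":0,"turn":-0.428,"gripper":0},{"dx":3.5,"dy":-24,"dz":0,"turn":-0.489,"gripper":0},{"dx":3.1,"dy":-27,"dz":0,"turn":-0.55,"gripper":0},{"dx":2.8,"dy":-28.5,"dz":0,"turn":-0.58,"gripper":0},{"dx":2.7,"dy":-29,"dz":0,"turn":-0.593,"gripper":0},{"dx":2.7,"dy":-29,"dz":0,"turn":-0.593,"gripper":0}]'
python3 -m inch '[{"dx":0,"dy":3,"dz":0,"turn":0,"gripper":0},{"dx":0,"dy":6,"dz":0,"turn":0,"gripper":0},{"dx":0,"dy":8,"dz":-15,"turn":0,"gripper":0},{"dx":0,"dy":10,"dz":-40,"turn":0,"gripper":0},{"dx":-15,"dy":10,"dz":-75,"turn":0,"gripper":0},{"dx":-35,"dy":10,"dz":-105,"turn":0,"gripper":0},{"dx":-55,"dy":10,"dz":-130,"turn":0,"gripper":0},{"dx":-75,"dy":10,"dz":-145,"turn":0,"gripper":0},{"dx":-90,"dy":10,"dz":-150,"turn":0,"gripper":0},{"dx":-100,"dy":10,"dz":-150,"turn":0,"gripper":0},{"dx":-100,"dy":10,"dz":-150,"turn":0,"gripper":0}]'
cat >wl.py <<'E'
import sys
from h import *
K,T=cal("wrist"); im=capture("wrist"); np.savez("w.npz",K=K,T=T)
c=T[:3,:3]@np.array([.5645,-.097,.03])+T[:3,3]; u=(K@c/c[2])[:2]; x,y=max(0,int(u[0])-100),max(0,int(u[1])-75)
print("crop origin",x,y,"centre px",u)
cv2.imwrite(f"pics/{sys.argv[1]}.png",cv2.resize(im[y:y+150,x:x+200],None,fx=4,fy=4,interpolation=cv2.INTER_CUBIC)[:,:,::-1])
E
python3 wl.py w2
```

```text
time_s: 6.85
position: [0.5298, -0.0618, 0.0568]
tcp_rot: [[-0.923, 0.386, 0.002], [0.386, 0.923, -0.0], [-0.002, 0.0, -1.0]]
force: [3.0, 1.2, 0.1]
opening: 0.002
time_s: 7.95
position: [0.6253, -0.0911, 0.2059]
tcp_rot: [[-0.923, 0.385, -0.001], [0.385, 0.923, -0.0], [0.001, -0.0, -1.0]]
force: [-0.1, 0.4, -0.1]
opening: 0.004
crop origin 134 54 centre px [234.1926024  129.87305364]
```

View pics/w2.png

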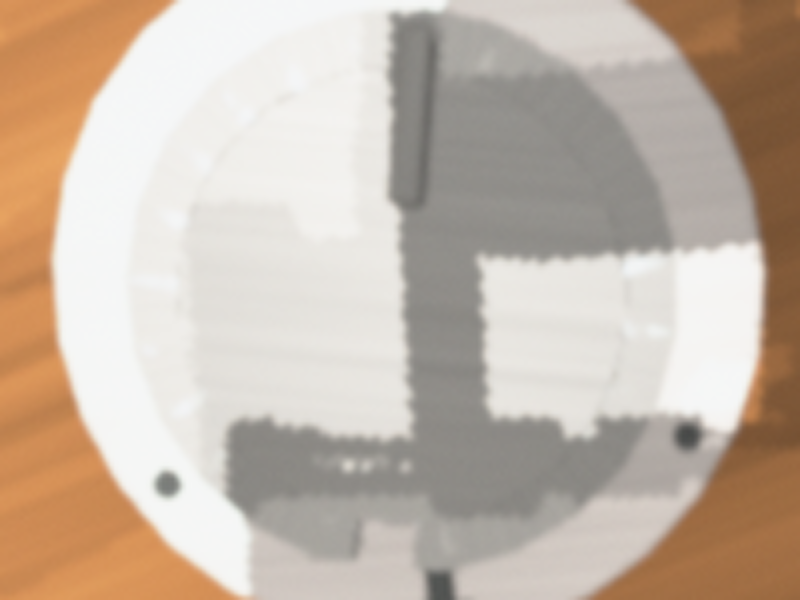

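The notch is at (390,540) in the crop and the pin at (440,585), just a few degrees away. The rib runs from (408,200) to (415,20).

```bash
python3 - <<'E'
from h import *
d=np.load("w.npz");K,T=d["K"],d["T"]
B=lambda u,v,z:back(K,T,(134+u/4-.375,54+v/4-.375),z)
c=np.array([.5645,-.097])
l,r=B(130,290,.0385),B(674,290,.0385); print("cover edges",l,r,np.linalg.norm(r-l))
l2,r2=B(53,270,.024),B(765,270,.024); print("flange mid",(l2+r2)/2,(l+r)/2,np.linalg.norm(r2-l2))
for n,u,v,z in(("rib_in",405,203,.0585),("rib_out",414,18,.0585),("notch inner",390,522,.0385),("notchL",360,545,.0385),("notchR",418,545,.0385),("pin",438,575,.0295),("pin2",446,597,.0295)):
    p=B(u,v,z); print(n,p,round(az(p-c),1),np.linalg.norm(p-c))
a,b=B(405,203,.0585),B(414,18,.0585); print("rib dir",az(b-a))
E
```

```text
cover edges [ 0.53436429 -0.15838832] [ 0.58750752 -0.03098431] 0.13804341597150693
flange mid [ 0.55699427 -0.09230261] [ 0.5609359  -0.09468631] 0.18811094771350112
rib_in [ 0.54297908 -0.08400975] 148.9 0.025137552812864433
rib_out [ 0.50722612 -0.06591482] 151.5 0.06516583219889927
notch inner [ 0.61489123 -0.12218066] -26.6 0.0563324191516789
notchL [ 0.61756705 -0.13218152] -33.5 0.06366985993955614
notchR [ 0.62354668 -0.11784211] -19.4 0.06261712348291758
pin [ 0.63533356 -0.11771583] -16.3 0.07380067301752974
pin2 [ 0.64202146 -0.11819956] -15.3 0.08036789291419291
rib dir 153.1555808736162
```

```bash
python3 - <<'E'
from h import *
s=read_state();R2=s["tcp_rot"][:2,:2];c=np.array([.5645,-.097]);p0=R2.T@(s["position"][:2]-c)*1000
print(s["position"][2]*1000-57,az(R2[:,0]),np.array([46,28])-p0)
for a in (0,2.5,5,7.5,9,10):
    th=np.radians(a);Q=np.array([[np.cos(th),-np.sin(th)],[np.sin(th),np.cos(th)]])
    print(a,np.round(R2.T@(Q@(R2@np.array([46,19.])))-[46,28],1),round(-th,3))
E
```

```text
148.3937796222528 157.36830522842968 [98.61518979 -0.88736271]
0 [-0. -9.] -0.0
2.5 [  0.8 -11. ] -0.044
5 [  1.5 -13.1] -0.087
7.5 [  2.1 -15.2] -0.131
9 [  2.4 -16.4] -0.157
10 [  2.6 -17.3] -0.175
```

```bash
python3 -m inch '[{"dx":25,"dy":0,"dz":5,"turn":0,"gripper":0},{"dx":60,"dy":0,"dz":20,"turn":0,"gripper":0},{"dx":90,"dy":-1,"dz":50,"turn":0,"gripper":0},{"dx":99,"dy":-1,"dz":85,"turn":0,"gripper":0},{"dx":99,"dy":-1,"dz":115,"turn":0,"gripper":0},{"dx":99,"dy":-1,"dz":135,"turn":0,"gripper":0},{"dx":99,"dy":-1,"dz":145,"turn":0,"gripper":0},{"dx":99,"dy":-1,"dz":148,"turn":0,"gripper":0},{"dx":99,"dy":-1,"dz":148,"turn":0,"gripper":0},{"dx":99,"dy":-1,"dz":148,"turn":0,"gripper":0}]'
python3 -m inch '[{"dx":0,"dy":-4,"dz":0,"turn":0,"gripper":0},{"dx":0,"dy":-7,"dz":0,"turn":0,"gripper":0},{"dx":0,"dy":-9,"dz":0,"turn":0,"gripper":0},{"dx":0.8,"dy":-11,"dz":0,"turn":-0.044,"gripper":0},{"dx":1.5,"dy":-13,"dz":0,"turn":-0.087,"gripper":0},{"dx":2.1,"dy":-15.2,"dz":0,"turn":-0.131,"gripper":0},{"dx":2.4,"dy":-16.4,"dz":0,"turn":-0.157,"gripper":0},{"dx":2.6,"dy":-17.3,"dz":0,"turn":-0.175,"gripper":0},{"dx":2.6,"dy":-17.3,"dz":0,"turn":-0.175,"gripper":0}]'
python3 -m inch '[{"dx":0,"dy":3,"dz":0,"turn":0,"gripper":0},{"dx":0,"dy":6,"dz":0,"turn":0,"gripper":0},{"dx":0,"dy":8,"dz":-15,"turn":0,"gripper":0},{"dx":0,"dy":10,"dz":-40,"turn":0,"gripper":0},{"dx":-15,"dy":10,"dz":-75,"turn":0,"gripper":0},{"dx":-35,"dy":10,"dz":-105,"turn":0,"gripper":0},{"dx":-55,"dy":10,"dz":-130,"turn":0,"gripper":0},{"dx":-75,"dy":10,"dz":-145,"turn":0,"gripper":0},{"dx":-90,"dy":10,"dz":-150,"turn":0,"gripper":0},{"dx":-90,"dy":10,"dz":-150,"turn":0,"gripper":0},{"dx":-90,"dy":10,"dz":-150,"turn":0,"gripper":0}]'
python3 wl.py w3
```

```text
time_s: 9.0
position: [0.5339, -0.0539, 0.0594]
tcp_rot: [[-0.923, 0.385, 0.001], [0.385, 0.923, -0.001], [-0.002, 0.0, -1.0]]
force: [0.2, -0.0, 0.4]
opening: 0.004
time_s: 9.9
position: [0.5249, -0.0687, 0.059]
tcp_rot: [[-0.976, 0.218, 0.002], [0.218, 0.976, -0.0], [-0.001, 0.0, -1.0]]
force: [2.1, 3.6, 2.9]
opening: 0.003
time_s: 11.0
position: [0.6129, -0.0783, 0.2075]
tcp_rot: [[-0.976, 0.218, -0.003], [0.218, 0.976, 0.0], [0.003, -0.0, -1.0]]
force: [-0.7, 0.1, -0.4]
opening: 0.005
crop origin 134 65 centre px [234.52036094 140.59180255]
```

View pics/w3.png

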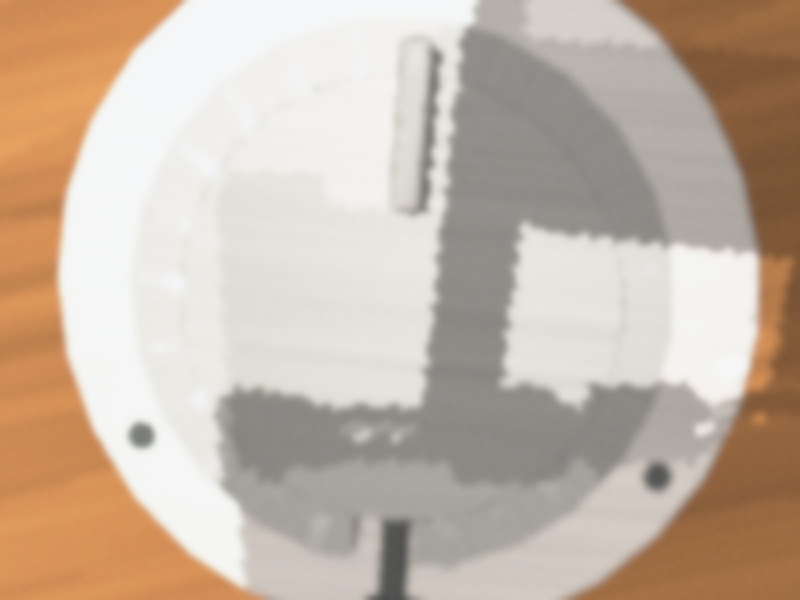

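The pin (columns 382–410) now lies inside the notch (358–about 415), about 2 mm off centre with free gaps on both sides. That is inside the 4 mm clearance, so I'll press at the middle.

```bash
python3 -c "
from h import *
print(totool([.5645,-.097,.056]))"
```

```text
[ 42.  -28.9 151.4]
```

```bash
python3 -m inch '[{"dx":20,"dy":-15,"dz":15,"turn":0,"gripper":0},{"dx":42,"dy":-29,"dz":40,"turn":0,"gripper":0},{"dx":42,"dy":-29,"dz":75,"turn":0,"gripper":0},{"dx":42,"dy":-29,"dz":105,"turn":0,"gripper":0},{"dx":42,"dy":-29,"dz":130,"turn":0,"gripper":0},{"dx":42,"dy":-29,"dz":145,"turn":0,"gripper":0},{"dx":42,"dy":-29,"dz":150,"turn":0,"gripper":0},{"dx":42,"dy":-29,"dz":150,"turn":0,"gripper":0},{"dx":42,"dy":-29,"dz":150,"turn":0,"gripper":0}]'
python3 -m inch '[{"dx":0,"dy":0,"dz":2,"turn":0,"gripper":0},{"dx":0,"dy":0,"dz":4,"turn":0,"gripper":0},{"dx":0,"dy":0,"dz":5,"turn":0,"gripper":0},{"dx":0,"dy":0,"dz":6,"turn":0,"gripper":0},{"dx":0,"dy":0,"dz":7,"turn":0,"gripper":0},{"dx":0,"dy":0,"dz":8,"turn":0,"gripper":0},{"dx":0,"dy":0,"dz":8,"turn":0,"gripper":0}]'
```

```text
time_s: 11.95
position: [0.5669, -0.0977, 0.059]
tcp_rot: [[-0.976, 0.218, 0.0], [0.218, 0.976, -0.0], [-0.0, -0.0, -1.0]]
force: [-0.2, 0.2, -0.6]
opening: 0.004
time_s: 12.65
position: [0.567, -0.0978, 0.0507]
tcp_rot: [[-0.976, 0.218, 0.0], [0.218, 0.976, -0.0], [-0.0, -0.0, -1.0]]
force: [-1.1, 0.1, 1.9]
opening: 0.007
```

Contact is made at TCP z ≈ 50.6 mm, as expected. I'll press down another 7 mm or so.

```bash
python3 -m inch '[{"dx":0,"dy":0,"dz":1,"turn":0,"gripper":0},{"dx":0,"dy":0,"dz":2,"turn":0,"gripper":0},{"dx":0,"dy":0,"dz":3,"turn":0,"gripper":0},{"dx":0,"dy":0,"dz":4,"turn":0,"gripper":0},{"dx":0,"dy":0,"dz":4,"turn":0,"gripper":0}]'
python3 -m inch '[{"dx":0,"dy":0,"dz":0.7,"turn":0,"gripper":0},{"dx":0,"dy":0,"dz":1.4,"turn":0,"gripper":0},{"dx":0,"dy":0,"dz":2,"turn":0,"gripper":0},{"dx":0,"dy":0,"dz":2,"turn":0,"gripper":0},{"dx":0,"dy":0,"dz":2,"turn":0,"gripper":0}]'
```

```text
time_s: 13.15
position: [0.567, -0.0977, 0.0472]
tcp_rot: [[-0.976, 0.218, 0.0], [0.218, 0.976, -0.0], [-0.0, -0.0, -1.0]]
force: [-1.7, -0.2, 6.0]
opening: 0.006
time_s: 13.65
position: [0.5671, -0.0977, 0.0452]
tcp_rot: [[-0.976, 0.218, 0.0], [0.218, 0.976, -0.0], [-0.0, -0.0, -1.0]]
force: [-1.5, 1.3, 6.1]
opening: 0.003
```

It is going down freely at about 6 N. That plus the cover's weight matches the seal alone, so the pin is not blocking it. I'll press on until the force rises.

```bash
python3 -m inch '[{"dx":0,"dy":0,"dz":0.7,"turn":0,"gripper":0},{"dx":0,"dy":0,"dz":1.4,"turn":0,"gripper":0},{"dx":0,"dy":0,"dz":2,"turn":0,"gripper":0},{"dx":0,"dy":0,"dz":2,"turn":0,"gripper":0},{"dx":0,"dy":0,"dz":2,"turn":0,"gripper":0}]'
```

```text
time_s: 14.15
position: [0.5671, -0.0977, 0.0444]
tcp_rot: [[-0.976, 0.218, 0.001], [0.218, 0.976, -0.0], [-0.001, -0.0, -1.0]]
force: [-3.2, 1.6, 13.2]
opening: 0.007
```

```bash
python3 -m inch '[{"dx":0,"dy":0,"dz":0.8,"turn":0,"gripper":0},{"dx":0,"dy":0,"dz":1.5,"turn":0,"gripper":0},{"dx":0,"dy":0,"dz":1.5,"turn":0,"gripper":0},{"dx":0,"dy":0,"dz":1.5,"turn":0,"gripper":0}]'
python3 -m inch '[{"dx":0,"dy":0,"dz":-3,"turn":0,"gripper":0},{"dx":0,"dy":0,"dz":-8,"turn":0,"gripper":0},{"dx":0,"dy":0,"dz":-20,"turn":0,"gripper":0},{"dx":0,"dy":0,"dz":-45,"turn":0,"gripper":0},{"dx":-15,"dy":0,"dz":-80,"turn":0,"gripper":0},{"dx":-30,"dy":20,"dz":-115,"turn":0,"gripper":0},{"dx":-42,"dy":29,"dz":-145,"turn":0,"gripper":0},{"dx":-42,"dy":29,"dz":-160,"turn":0,"gripper":0},{"dx":-42,"dy":29,"dz":-163,"turn":0,"gripper":0},{"dx":-42,"dy":29,"dz":-163,"turn":0,"gripper":0}]'
python3 wl.py w4
```

```text
time_s: 14.55
position: [0.5671, -0.0978, 0.0443]
tcp_rot: [[-0.976, 0.218, 0.001], [0.218, 0.976, -0.001], [-0.001, -0.0, -1.0]]
force: [-5.4, 2.1, 23.4]
opening: 0.005
time_s: 15.55
position: [0.614, -0.0785, 0.2042]
tcp_rot: [[-0.976, 0.218, -0.0], [0.218, 0.976, -0.0], [0.0, -0.0, -1.0]]
force: [0.2, 0.1, -0.3]
opening: 0.009
crop origin 134 64 centre px [234.19020373 139.24525198]
```

View pics/w4.png

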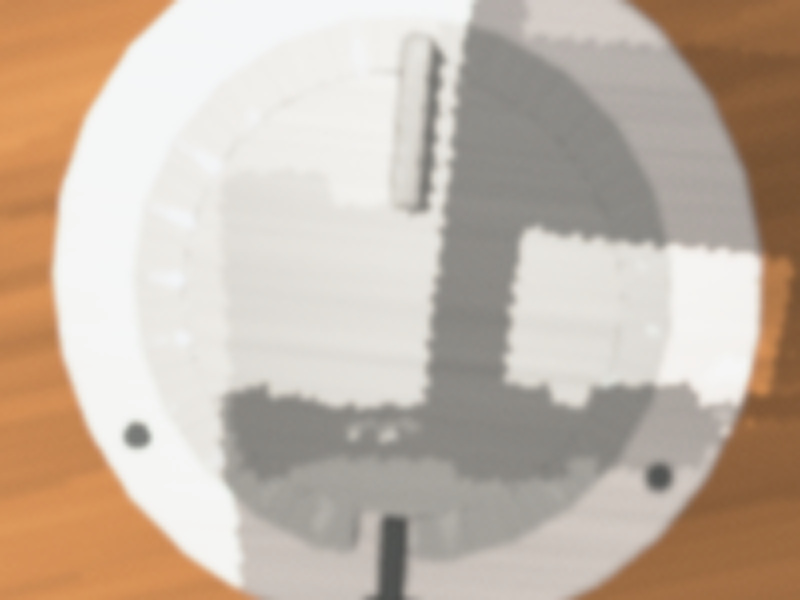

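The pin (382–408, row 530) lies inside the notch (358–413), with a gap on both sides, and the cover has sunk. The stop came at TCP z = 44.3 mm, against 44 mm expected for fully home and 50.6 mm at first contact. The pin stands 5.5 mm above the flange, so it would have stopped the cover much earlier if it were in the way.

```bash
python3 -c "
from rig import *
print(hand_in(), read_state()['force'])"
```

```text
the job is handed in; nothing more can be done
the job is handed in; nothing more can be done
```

The cover is turned, pressed down and handed in at about 15.6 s of the 64 s limit; `hand_in()` reports no verdict.

I pushed the rib of the steel cover counter-clockwise about 69° in two arc pushes, with a wrist-camera check after each. I then pressed at the middle with the closed fingertips and drew the arm clear.

- **Pin in notch:** the last wrist picture shows the pin inside the notch, about 2 mm off centre. That is well inside the 7 mm limit.
- **Height:** the cover went down at about 6 N and then met a hard stop after about 6.3 mm of the 6.5 mm travel. I held it there at 23 N. The fingers stopped 0.3 mm above the expected home height.
- **Levelness:** I judged this only from the hard stop and the picture and did not measure it.
- **Bystanders:** all moves kept clear of the jar, ramekin and spoon, but I took no final picture of them.
- **Failed checks:** only the first move call failed. It was refused because its rows left out `dz`, so nothing moved.

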